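# Feed a well plate under the sealer's finger guard with the push stick

## Robot

A 6-joint arm with a two-finger parallel gripper is mounted at the origin on a cart in front of the work surface, level with it; the furniture and walls round the work are solid. World frame = base frame: x ahead of the robot, y to its left, z up, the work surface at z = 0. Lengths are in mm, angles in rad, forces in N, time in s.
With the tool pointing down it reaches from about 350 to 775 mm from the base axis. Payload 7.3 kg.
Tool frame: the origin (TCP) lies at the very end of the fingers, on their centre line; the grasp point (between the pads) lies 19 mm behind it; z points along the fingers, y is the line along which they close (so a half turn about z gives the same grasp; the last joint's range is limited). The gripper opens to 92 mm and grips with 3 to 60 N. Pads are 19 mm wide; open, the fingers measure 130 mm over their backs; the gripper's body (75 mm by 190 mm) begins 47 mm behind the grasp point.
Start: joints at [1.009, 0.342, 1.524, -0, 1.275, -0.146], TCP at [212.047, 480.293, 226.741] pointing down, gripper open.
Joint ranges: [-2.53, 2.53], [-0.77, 2.02], [0.04, 2.7], [-1, 4.14], [0.28, 2.66], [-3.11, 3.11]. Speed limits (rad/s): [2.57, 2.57, 3.14, 3.14, 3.14, 3.14].

## Interface

Orientations are given as [roll, pitch, yaw] about the fixed x, y, z axes, in that order (R = Rz(yaw) Ry(pitch) Rx(roll)).
In Python, from plant import get_obs, vision, workorder gives the robot as it stands.
- The arm moves only by the shell command python3 -m pendant 'ROWS' [OPENING]. ROWS is a JSON object of lists of equal length, an entry for each row: "dp": the shift along the tool's x, y, z in m, a list of three; "rotation": the turn, a rotation vector about the tool's x, y, z in rad, a list of three. A call has 1 to 8 rows; each row is the pose to reach, as a shift and turn from the pose commanded when the call began, along the tool's axes at that moment; what a row does not reach only later rows make up. A row lasts 1/8 s, in which the tool goes at most 62.5 mm and 10.7 degrees, less where a joint would pass 70% of its speed; a pose out of reach is approached as far as the arm can. A call with a gripper value outside its range is refused whole. OPENING is the finger opening in m, from 0 to 0.0918, set as the call begins (- or left out, the last holds). The fingers move at their own pace and stop on an object; the grip force is fixed at half the most. Time passes only in rows, so rows that repeat a pose let the fingers close. It gives the time, the measured TCP pose, the force, the opening and the grip force at its end, in the units of the state.
- get_obs(): the state, without advancing time (a new reading comes with each control period).
- vision.capture(name): name is "scene" or "top"; returns a dict with "pixels" (384x512x3 uint8, red, green, blue), "vfov" (degrees; the focal length in pixels is half the picture's height over the tangent of half this angle, whatever the lens; pixels are square), "cx", "cy" (the principal point, pixels), "dist" ([k1, k2, p1, p2, k3] as OpenCV has them; the pictures are not rectified), "pose" (4x4, takes a point from camera to world coordinates). Camera axes: x right, y up, looking along -z (the intrinsics and any distortion apply to the point x, -y, -z); pixel columns grow to the right and rows downward; lengths in mm; the calibration is good to about 2 mm. A picture is of the moment at which its call begins. There is no depth.
- workorder.close_job(): hands the job in; it is judged then, once.
The state is a dict: "time": time; "joint_positions": joint angles; "dq": joint speeds; "tau": joint torques, N m; "tool_pos": TCP position; "tcp_rot": TCP orientation; "contact_force": force on the tool from outside, world axes, zero at the start; "moment": the same for the moment, N m; "grip_width": finger opening in mm; "finger_force": force on a finger pad.
Only numpy, scipy, OpenCV 4.12 (cv2) and the standard library are available. Lean on these libraries where they do the work, as an engineer would, in place of code of your own. Each camera call takes 0.05 s, during which the arm holds its last target. There are 200 camera calls.

## Task

Load the well plate into the heat sealer: its platen is hot, so keep your hand off the plate and use the wooden push stick from the tray to push it from behind, flat along the bed and under the clear guard, until the sprung latch has dropped behind its rear edge. Then press it firmly against the rear stop with about 15 N for half a second so that it registers, but never push with more than 22 N, or the plate cracks. Draw the stick back out, lay it down flat inside its tray, and leave everything else on the bench where it is.

Things in the scene. Friction and masses are not known exactly. Their poses are not given: they have to be found in the camera images.
- bed: The heat sealer's aluminium bed, 385 mm long (x), 150 mm wide (y), flat top 30 mm above the bench. Origin: underside, centre of the infeed end; +x is the feed direction (level), +z up. The near part is the infeed table with the plate on it; the white sealing head with its clear finger guard stands across the far half. Fixed for the run.
- bed_infeed (a point): Middle of the infeed table's end on the bed's top: 0 mm along the bed's x, 30 mm up. From here steel rails 12 mm high run along both sides of the infeed table (inner faces at y = +-57 mm); from x = 132 to 160 mm they funnel in to +-44.5 mm, leaving 1.5 to 2 mm each side of the plate.
- bed_mouth (a point): Point on the bed's top on the centre line, at x = 185 mm. The front of the guard is within 18 mm before or beyond it: the head is clamped on the bed by hand and its exact place is not measured. Opening 89 mm wide, 22 mm high. Head: 140 mm wide (168 over its clamp knobs), 174 mm long from the guard's front, highest point 113 mm above the bed's top.
- plate: White 96-well plate, 127.8 mm (x) x 85.5 mm (y) x 14.35 mm, about 0.12 kg, loose on the infeed table. Origin: centre of its underside; +x points along the feed within 4 degrees at the start; its rear edge, to be pushed, is at x = -63.9 mm. At home its rear edge stands against the back of the latch, 30 mm beyond the guard's front.
- latch (a joint): Lift of the sprung drop latch in the head, m; 0 = down. Two steel feet at y = +-27 to +-41 mm (the stick passes between) hang to 8 mm above the bed, 6 to 30 mm behind the guard's front, with a 30 degree ramp to the infeed: the plate lifts them 6.4 mm (5 to 13 N at the wrist to push it in) and they fall to 0 behind its rear edge. A black knob above the guard moves with them.
- stop (a joint): Travel of the sprung plunger in the head that the plate's front edge meets, m; 0 = free. Its spring gives 1 N plus 1 N per mm. It is met 3.5 mm before the latch can drop; 4.5 mm beyond that point the plate meets the rigid rear wall with the plunger 8 mm in (some 9 to 11 N of push). When the stick is drawn back the plunger holds the plate against the latch, about 3.5 mm in.
- stick: Wooden push stick, about 0.13 kg. A flat tongue 36 mm wide and 10 mm thick runs its whole length, x = -40 to the toe at +150 mm; on it the handle, 74 mm long (x = -37 to +37), 24 mm wide (y), up to 53 mm above the underside. Origin: underside, under the middle of the handle; +x to the toe, +z up. It starts lying in the tray, toe away from the robot.
- stick_toe (a point): Middle of the stick's flat toe face, 150 mm ahead of its origin, 5 mm above its underside. A stick carried low or pressed down rubs on the bed (friction about 0.6 of what it bears down with), which the wrist feels but the plate does not; carry its underside 2 to 4 mm above the bed, since the toe tips down a little under load.
- stick_grip (a point): Good place to grip the handle across its 24 mm: 10 mm ahead of the stick's origin, 32 mm above its underside.
- tray: Flat steel tray, outside 250 mm (x) x 100 mm (y), floor 3 mm thick, rim 12 mm high. Origin: centre of its underside; +x along its length. Fixed for the run.
- petri_1: Petri dish, 60 mm wide, 15 mm high; bystander. Origin: centre of the underside.
- timer: White countdown timer, 64 x 58 x 19 mm; bystander.
- marker_black: Black marker pen, 133 mm long; bystander.
- vial_1: Screw vial, 22 mm wide, 50 mm high; bystander.
- vial_2: Screw vial, 22 mm wide, 50 mm high; bystander.
- beaker_25a: Small glass beaker, 46 mm wide, 53 mm high; bystander.

How it is judged:
By the outcome, as a careful person would: the job done as asked, in the order asked, and still so for the second after the job is handed in, with the robot touching nothing.
It also fails if it takes over 72 s, if anything falls off the work surface, if the arm or the gripper's body presses on something with over 40 N, if the wrist force passes 120 N, or if a joint passes its speed limit or range.

## Working session

There is one attempt and no reset: what is moved stays moved. The work goes in short steps, Python scripts to look and compute and a shell command to move; the robot and the scene stay as the last step left them, time stands still between calls to the robot, and variables do not carry over. Pictures are saved under pics/ and viewed, at most 10 in all, crops included, and the job is handed in when it is done.

```bash
mkdir -p pics; ls; python3 - <<'E'
from plant import get_obs, vision
import cv2,json,pickle
for n in("scene","top"):
    c=vision.capture(n); pickle.dump(c,open(f"pics/{n}0.pkl","wb"))
    cv2.imwrite(f"pics/{n}0.png",cv2.resize(c["pixels"][:,:,::-1],(800,600),interpolation=cv2.INTER_CUBIC))
    print(n,c["vfov"],c["cx"],c["cy"],c["dist"],c["pose"])
print(get_obs())
E
```

```text
pics
scene 42.38387108062554 252.62306565940992 195.25356245908952 [-0.10205097  0.          0.          0.          0.        ] [[-9.93926687e-01 -9.81726021e-02  4.97180160e-02  6.33928268e+02]
 [ 1.09995925e-01 -8.72921079e-01  4.75299575e-01  8.52165920e+02]
 [-3.26149194e-03  4.77881711e-01  8.78418142e-01  1.28803629e+03]
 [ 0.00000000e+00  0.00000000e+00  0.00000000e+00  1.00000000e+00]]
top 57.14972156578555 255.1587244605565 188.13980252149076 [-0.03017715  0.          0.          0.          0.        ] [[-2.19975602e-02  9.94054497e-01 -1.06638477e-01  4.58750759e+02]
 [-9.99200320e-01 -2.54221452e-02 -3.08615493e-02  1.63360353e+02]
 [-3.33890407e-02  1.05874321e-01  9.93818796e-01  9.69527351e+02]
 [ 0.00000000e+00  0.00000000e+00  0.00000000e+00  1.00000000e+00]]
{'time': 0.1, 'joint_positions': array([ 1.00898169e+00,  3.42631560e-01,  1.52488662e+00, -1.30540626e-05,
        1.27541276e+00, -1.45983424e-01]), 'dq': array([ 0.00112437,  0.00015634, -0.00204544,  0.00023434,  0.00031635,
        0.00130155]), 'tau': array([ 2.02054965e-03, -4.32002950e+01, -2.44696480e+01,  7.20975478e-02,
        5.25530765e-02, -6.28480802e-05]), 'tool_pos': array([211.85991977, 479.96993558, 226.13778991]), 'tcp_rot': array([-3.14026679e+00, -1.82323164e-04,  2.72576513e+00]), 'contact_force': array([ 0.74326979, -1.13094957, -0.70002872]), 'moment': array([ 0.01641409,  0.01955365, -0.02783644]), 'finger_force': 0.0, 'grip_width': 91.66509459170229}
```

View pics/scene0.png

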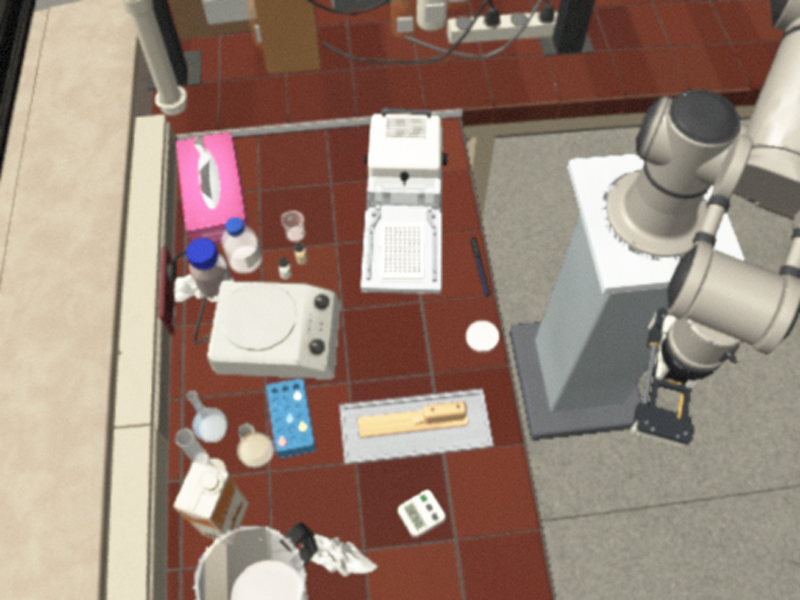

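View pics/top0.png

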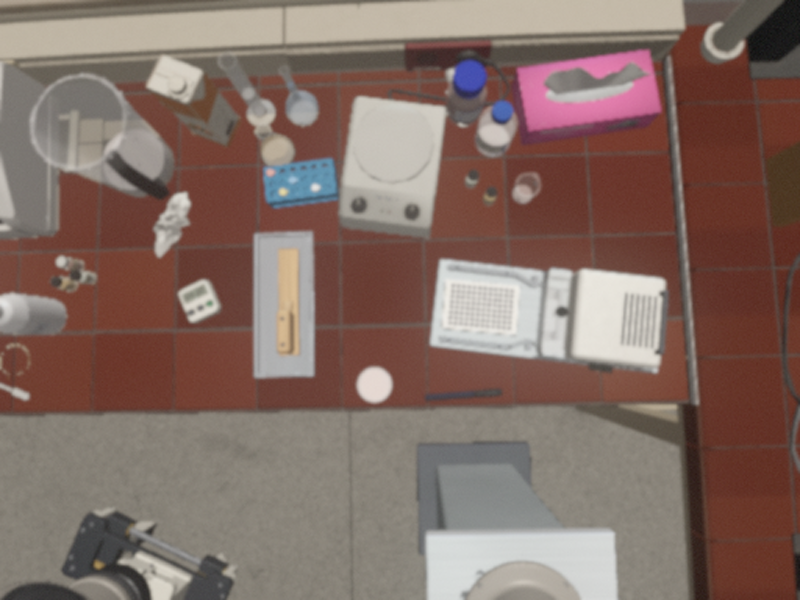

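The top view (800x600 scale) shows the tray at about (284,305) and the stick with its toe up at (288,250) and handle at (286,330). The bed runs from (437,305) right to (665,320), with the plate at (481,306). The feed runs to the right in this picture, which is world -y. Next I'll enlarge these.

```bash
cat > h.py <<'E'
import numpy as np,cv2,pickle
def K(c):
    f=192/np.tan(np.radians(c["vfov"]/2)); return np.array([[f,0,c["cx"]],[0,f,c["cy"]],[0,0,1.]])
def ray(c,uv):
    p=cv2.undistortPoints(np.float64(uv).reshape(-1,1,2),K(c),np.float64(c["dist"]))[:,0]
    d=np.c_[p[:,0],-p[:,1],-np.ones(len(p))]@c["pose"][:3,:3].T
    return c["pose"][:3,3],d
def at(c,uv,z):
    o,d=ray(c,uv); return o+d*((np.broadcast_to(z,len(d))-o[2])/d[:,2])[:,None]
def proj(c,P):
    q=(np.float64(P).reshape(-1,3)-c["pose"][:3,3])@c["pose"][:3,:3]
    return cv2.projectPoints(q*[1,-1,-1],np.zeros(3),np.zeros(3),K(c),np.float64(c["dist"]))[0][:,0]
def crop(c,x0,y0,w,h,s,fn):
    im=cv2.resize(c["pixels"][y0:y0+h,x0:x0+w,::-1],None,fx=s,fy=s,interpolation=cv2.INTER_CUBIC)
    for i in range(0,w,10):
        cv2.line(im,(i*s,0),(i*s,4 if i%50 else 12),(0,0,255),1); 
        if i%20==0: cv2.putText(im,str(x0+i),(i*s,22),0,.4,(0,255,255),1)
    for i in range(0,h,10):
        cv2.line(im,(0,i*s),(6,i*s),(0,0,255),1)
        if i%20==0: cv2.putText(im,str(y0+i),(8,i*s+4),0,.4,(0,255,255),1)
    cv2.imwrite(fn,im)
E
python3 - <<'E'
from h import *
c=pickle.load(open("pics/top0.pkl","rb"))
crop(c,270,155,160,90,5,"pics/bed.png")
crop(c,150,140,80,110,5,"pics/tray.png")
E
```

```text
(no output)
```

View pics/bed.png

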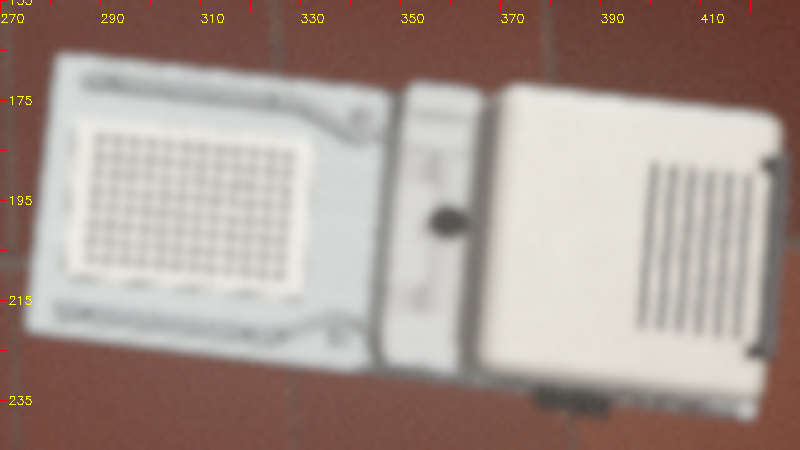

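View pics/tray.png

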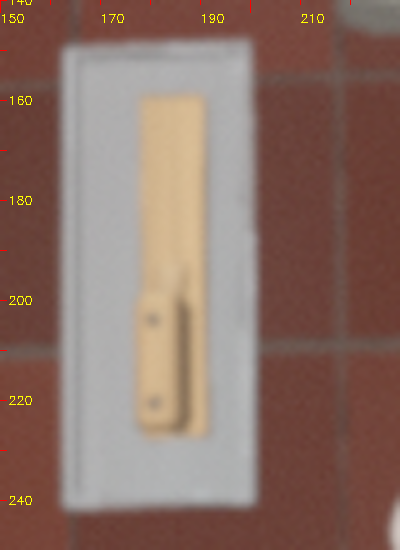

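```bash
cat > fit.py <<'E'
from h import *
from scipy.optimize import least_squares
c=pickle.load(open("pics/top0.pkl","rb")); s=pickle.load(open("pics/scene0.pkl","rb"))
def px(l,x0,y0,k=5): return (np.array(l)+.5)/k-.5+[x0,y0]
def fit(uv,loc,z,g):
    P=at(c,uv,z); loc=np.float64(loc)
    def f(p):
        C,S=np.cos(p[2]),np.sin(p[2]); return (loc@np.array([[C,S],[-S,C]])+p[:2]-P[:,:2]).ravel()
    r=least_squares(f,g); return r.x,r.fun.reshape(-1,2).round(1).tolist(),P.round(1)
B=lambda l:px(l,270,155); T=lambda l:px(l,150,140)
bed=fit(B([(57,53),(24,330),(755,418)]),[(0,75),(0,-75),(385,-75)],30,[400,50,-1.5])
plate=fit(B([(80,120),(313,140),(303,297),(68,276)]),[(-63.9,42.75),(63.9,42.75),(63.9,-42.75),(-63.9,-42.75)],44.35,[400,0,-1.5])
tray=fit(T([(62,47),(250,40),(258,503),(62,510)]),[(125,50),(125,-50),(-125,-50),(-125,50)],12,[400,300,0])
stick=fit(T([(140,95),(206,95),(209,437),(136,292),(182,296),(182,430),(137,427)]),[(150,18),(150,-18),(-40,-18),(37,12),(37,-12),(-37,-12),(-37,12)],[13,13,13,56,56,56,56],[400,300,0])
if __name__=="__main__":
    for n in("bed","plate","tray","stick"):
        p,r,P=globals()[n]; print(n,p.round(3),r)
    bx=bed[0]; R=np.array([[np.cos(bx[2]),np.sin(bx[2])],[-np.sin(bx[2]),np.cos(bx[2])]])
    k=at(c,B([(385,240),(405,85),(447,222)]),[52,52,90])
    print("guard/knob in bed",((k[:,:2]-bx[:2])@R.T).round(1), k.round(0))
    def rect(p,x0,x1,y0,y1,z):
        C,S=np.cos(p[2]),np.sin(p[2]); return np.array([[p[0]+C*x-S*y,p[1]+S*x+C*y,z] for x,y in((x0,y0),(x1,y0),(x1,y1),(x0,y1))])
    im=cv2.resize(s["pixels"][:,:,::-1],None,fx=4,fy=4,interpolation=cv2.INTER_CUBIC)
    for p,a,z,col in((bed,(0,385,-75,75),30,(255,0,0)),(plate,(-63.9,63.9,-42.75,42.75),44.35,(0,160,0)),(tray,(-125,125,-50,50),12,(0,0,255)),(stick,(-40,150,-18,18),13,(255,0,255)),(stick,(-37,37,-12,12),56,(0,255,0))):
        q=proj(s,rect(p[0],*a,z)); cv2.polylines(im,[np.int32((q+.5)*4)],True,col,1)
    cv2.imwrite("pics/ov.png",im[260:1240,850:1290][:,:] if 0 else cv2.resize(np.hstack([im[270:770,880:1280],im[960:1240,840:1290][:, :400] if 0 else cv2.copyMakeBorder(im[980:1200,860:1260],0,280,0,0,cv2.BORDER_CONSTANT)]),(800,500)))
E
python3 fit.py
```

```text
bed [545.839 132.372  -1.714] [[0.1, 0.1], [-0.1, -0.3], [-0.0, 0.2]]
plate [533.301  54.539  -1.682] [[1.6, 2.2], [1.2, -2.8], [-1.5, -2.2], [-1.2, 2.9]]
tray [5.50614e+02 3.97251e+02 9.00000e-03] [[-3.1, -3.0], [-2.9, 3.0], [2.6, 3.7], [3.4, -3.8]]
stick [4.99378e+02 3.86166e+02 1.10000e-02] [[-0.3, -1.1], [1.2, -0.1], [-0.0, -1.1], [0.2, 0.7], [3.2, 1.0], [-1.0, 0.1], [-3.3, 0.4]]
guard/knob in bed [[179.4  -6.8]
 [182.2  75.3]
 [200.9   2.3]] [[513. -44.  52.]
 [594. -59.  52.]
 [519. -67.  90.]]
```

View pics/ov.png

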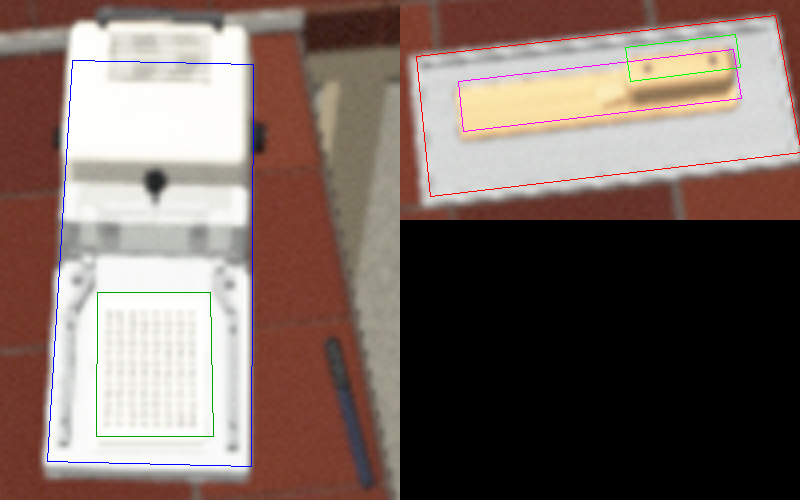

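The overlay on the scene view agrees with the top-view fit to 2–5 mm: a small common shift of about +2 mm in y, with the guard front near bed x = 180. That is good enough to move on.

```bash
cat > go.py <<'E'
import sys,numpy as np
from scipy.spatial.transform import Rotation as R
from plant import get_obs
# go.py x y z [heading]  : stick-heading = tool yaw - pi
o=get_obs(); Rc=R.from_euler("xyz",o["tool_pos"]*0+o["tcp_rot"])
a=[float(v) for v in sys.argv[1:]]
print("t",round(o["time"],2),"pos",o["tool_pos"].round(1),"rot",o["tcp_rot"].round(4),"F",o["contact_force"].round(1),"M",o["moment"].round(2),"w",round(o["grip_width"],1),"q",o["joint_positions"].round(2))
if len(a)>2:
    print("dp",(Rc.inv().apply(np.array(a[:3])-o["tool_pos"])/1000).round(4))
if len(a)>3:
    print("rv",(Rc.inv()*R.from_euler("xyz",[np.pi,0,a[3]+np.pi])).as_rotvec().round(4))
E
python3 go.py 509.4 387.8 120 0.011
```

```text
t 0.1 pos [211.9 480.  226.1] rot [-3.1403e+00 -2.0000e-04  2.7258e+00] F [ 0.7 -1.1 -0.7] M [ 0.02  0.02 -0.03] w 91.7 q [ 1.01  0.34  1.52 -0.    1.28 -0.15]
dp [-0.3094  0.036   0.106 ]
rv [-0.0013 -0.0005 -0.4268]
```

```bash
python3 -m pendant '{"dp":[[-0.04,0.004,0],[-0.09,0.01,0.01],[-0.14,0.016,0.03],[-0.19,0.022,0.05],[-0.24,0.028,0.08],[-0.29,0.034,0.1],[-0.3094,0.036,0.106],[-0.3094,0.036,0.106]],"rotation":[[0,0,-0.1],[0,0,-0.2],[0,0,-0.3],[0,0,-0.4],[0,0,-0.427],[0,0,-0.427],[0,0,-0.427],[0,0,-0.427]]}' 0.06
python3 go.py 509.4 387.8 17 0.011
python3 - <<'E'
from h import *
from plant import vision
c=vision.capture("scene");pickle.dump(c,open("pics/s1.pkl","wb"));crop(c,205,235,120,80,6,"pics/s1.png")
E
```

```text
time: 1.1
tool_pos: [509.9, 387.7, 119.9]
tcp_rot: [-3.141, -0.001, -3.132]
contact_force: [0.1, -0.3, -0.7]
grip_width: 60.0
finger_force: 0.0
t 1.1 pos [509.9 387.7 119.9] rot [-3.1411e+00 -1.4000e-03 -3.1322e+00] F [ 0.1 -0.3 -0.7] M [0.04 0.06 0.04] w 60.0 q [ 0.53  0.64  1.32  0.    1.18 -1.05]
dp [0.0003 0.0002 0.1029]
rv [-0.0005 -0.0014 -0.0016]
```

View pics/s1.png

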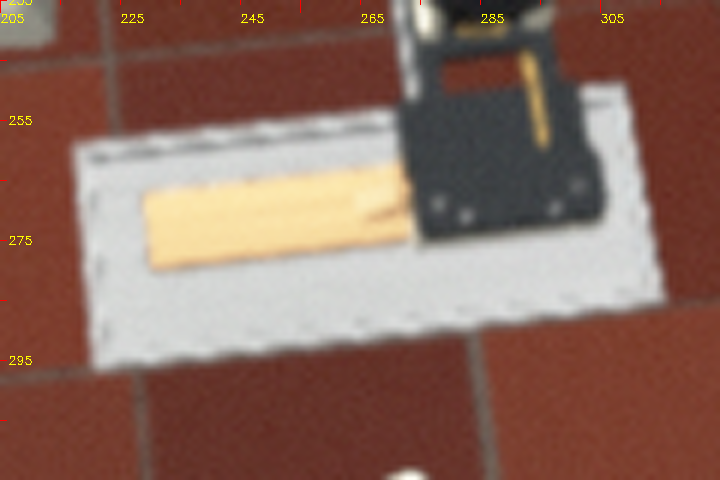

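The gripper hangs over the handle, and the tongue shows on the left from about (229,267) to (272,262), in line with the tool. I'll descend and grip.

```bash
python3 -m pendant '{"dp":[[0,0,0.02],[0,0,0.045],[0,0,0.07],[0,0,0.09],[0,0,0.1],[0,0,0.103],[0,0,0.103]],"rotation":[[0,0,0],[0,0,0],[0,0,0],[0,0,0],[0,0,0],[0,0,0],[0,0,0]]}' 0.06
python3 -m pendant '{"dp":[[0,0,0],[0,0,0],[0,0,0],[0,0,0],[0,0,0],[0,0,0]],"rotation":[[0,0,0],[0,0,0],[0,0,0],[0,0,0],[0,0,0],[0,0,0]]}' 0.015
python3 go.py
```

```text
time: 2.02
tool_pos: [509.6, 388.8, 18.6]
tcp_rot: [3.141, 0.001, -3.13]
contact_force: [0.1, -0.0, -0.2]
grip_width: 60.1
finger_force: 0.0
time: 2.78
tool_pos: [509.7, 388.4, 17.9]
tcp_rot: [3.141, 0.0, -3.13]
contact_force: [-0.6, 0.3, 0.7]
grip_width: 23.8
finger_force: 30.0
t 2.77 pos [509.7 388.4  17.9] rot [ 3.1413e+00  3.0000e-04 -3.1304e+00] F [-0.6  0.3  0.7] M [ 0.16 -0.    0.02] w 23.8 q [ 0.53  0.76  1.41  0.    0.97 -1.05]
```

```bash
python3 -m pendant '{"dp":[[0,0,-0.008],[0,0,-0.025],[0,0,-0.045],[0.01,0,-0.065],[0.02,0,-0.09],[0.03,0,-0.115],[0.03,0,-0.135],[0.03,0,-0.14]],"rotation":[[0,0,0],[0,0,0],[0,0,0],[0,0,0],[0,0,0.05],[0,0,0.15],[0,0,0.3],[0,0,0.45]]}'
python3 go.py 480 360 158 -0.95
```

```text
time: 3.78
tool_pos: [479.5, 388.4, 160.8]
tcp_rot: [3.138, 0.002, 2.698]
contact_force: [0.4, -0.5, -1.5]
grip_width: 23.8
finger_force: 30.0
t 3.77 pos [479.5 388.4 160.8] rot [3.1384e+00 1.9000e-03 2.6983e+00] F [ 0.4 -0.5 -1.5] M [ 0.03 -0.04  0.  ] w 23.8 q [ 0.56  0.56  1.35  0.    1.22 -0.57]
dp [-0.0127 -0.0255  0.0027]
rv [0.0036 0.001  0.5068]
```

```bash
python3 - <<'E'
from h import *
from plant import vision
c=vision.capture("scene");pickle.dump(c,open("pics/s2.pkl","wb"));cv2.imwrite("pics/s2.png",cv2.resize(c["pixels"][30:320,90:450,::-1],None,fx=2,fy=2,interpolation=cv2.INTER_CUBIC))
E
```

```text
(no output)
```

View pics/s2.png

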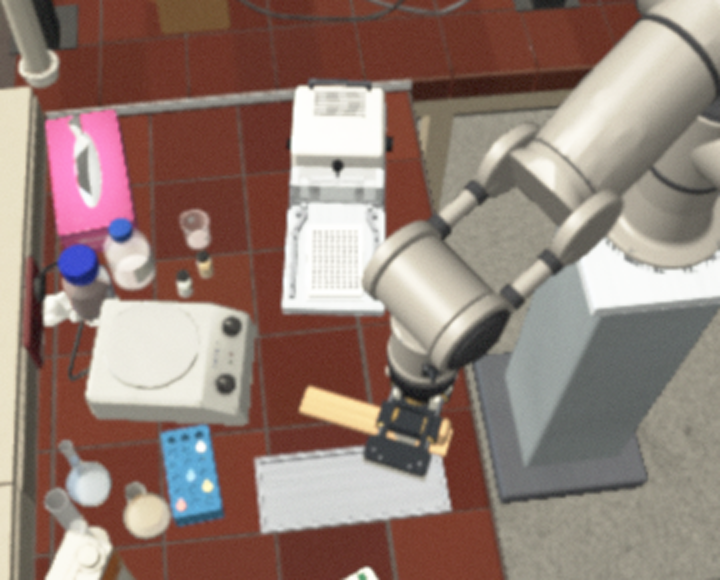

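The stick is held level with its toe at crop (303,400), and the tray is clear below. I'll continue turning, then move over to the bed.

```bash
python3 -m pendant '{"dp":[[0,-0.003,0],[0,-0.007,0],[0,-0.01,0],[0,-0.015,0],[0,-0.02,0],[0,-0.025,0],[0,-0.03,0],[0,-0.03,0]],"rotation":[[0,0,0.16],[0,0,0.32],[0,0,0.48],[0,0,0.64],[0,0,0.8],[0,0,0.96],[0,0,1.12],[0,0,1.271]]}'
python3 go.py 566 273 110 -1.714
```

```text
time: 4.82
tool_pos: [466.1, 360.4, 158.3]
tcp_rot: [-3.141, 0.0, 1.429]
contact_force: [-0.6, 0.1, -1.7]
grip_width: 23.9
finger_force: 30.0
t 4.83 pos [466.1 360.4 158.3] rot [-3.1414  0.      1.4292] F [-0.6  0.1 -1.7] M [-0.05  0.12  0.02] w 23.9 q [0.53 0.52 1.44 0.   1.18 0.67]
dp [-0.0725  0.1112  0.0483]
rv [-0.0002  0.      0.0016]
```

```bash
python3 -m pendant '{"dp":[[-0.008,0.012,0],[-0.022,0.032,0.006],[-0.036,0.055,0.015],[-0.05,0.08,0.03],[-0.064,0.1,0.042],[-0.0725,0.1112,0.0483],[-0.0725,0.1112,0.0483]],"rotation":[[0,0,0],[0,0,0],[0,0,0],[0,0,0],[0,0,0],[0,0,0],[0,0,0]]}'
python3 go.py 566 273 65 -1.714
python3 - <<'E'
from h import *
from plant import vision
c=vision.capture("top");pickle.dump(c,open("pics/t3.pkl","wb"));crop(c,230,150,130,90,6,"pics/t3.png")
E
```

```text
time: 5.7
tool_pos: [567.2, 272.7, 108.9]
tcp_rot: [-3.141, 0.0, 1.431]
contact_force: [-0.8, 0.7, -1.2]
grip_width: 24.1
finger_force: 30.0
t 5.7 pos [567.2 272.7 108.9] rot [-3.1406e+00  3.0000e-04  1.4313e+00] F [-0.8  0.7 -1.2] M [ 0.   -0.   -0.01] w 24.1 q [0.33 0.64 1.37 0.   1.13 0.47]
dp [ 0.0002 -0.0012  0.0439]
rv [-0.001   0.0003  0.0037]
```

View pics/t3.png

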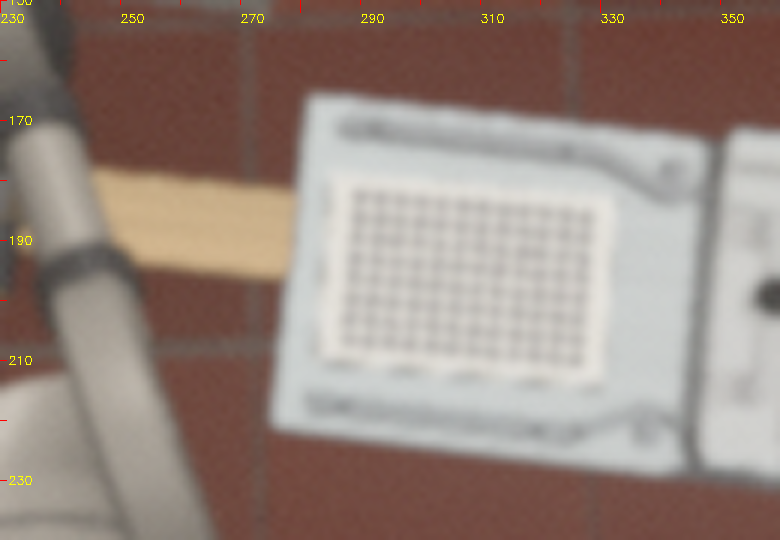

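```bash
python3 - <<'E'
from fit import *
t=pickle.load(open("pics/t3.pkl","rb"))
b=bed[0]; R=np.array([[np.cos(b[2]),np.sin(b[2])],[-np.sin(b[2]),np.cos(b[2])]])
def bedxy(l,z): return ((at(t,px(l,230,150,6),z)[:,:2]-b[:2])@R.T).round(1).tolist()
print("toe",bedxy([(297,187),(285,277)],104))
print("tongue edges",bedxy([(95,168),(297,187),(140,268),(285,277)],104))
print("plate",bedxy([(330,177),(318,357),(613,197),(600,384)],44.35))
print("bed corners",bedxy([(308,95),(272,427)],30))
print("rails inner",bedxy([(360,138),(560,157),(320,398),(560,425)],42))
print("funnel",bedxy([(690,190),(672,410)],42))
print("tcp",((np.array([567.2,272.7])-b[:2])@R.T).round(1))
E
```

```text
toe [[-1.6, 22.6], [-2.2, -14.9]]
tongue edges [[-85.3, 20.8], [-1.6, 22.6], [-61.8, -18.2], [-2.2, -14.9]]
plate [[13.5, 36.5], [17.2, -42.8], [137.5, 42.3], [140.0, -39.8]]
bed corners [[-0.0, 74.3], [1.1, -75.2]]
rails inner [[24.7, 55.7], [113.0, 57.5], [20.2, -60.3], [124.9, -59.5]]
funnel [[171.0, 49.6], [172.4, -47.2]]
tcp [-141.9    1.1]
```

The toe sits at about bed x = -2, y = +3.8, turned about +0.015 rad. The plate's rear edge is at x ≈ 15 with about +0.03 rad of yaw. I'll correct the heading and lateral offset, lower the stick to carry its underside about 3.5 mm above the bed, and start.

```bash
python3 -m pendant '{"dp":[[0,-0.0005,0.01],[0,-0.001,0.025],[0,-0.0015,0.042],[0,-0.0015,0.054],[0,-0.0015,0.0595],[0,-0.0015,0.0605],[0,-0.0015,0.0605]],"rotation":[[0,0,0.005],[0,0,0.01],[0,0,0.015],[0,0,0.015],[0,0,0.015],[0,0,0.015],[0,0,0.015]]}'
python3 go.py
```

```text
time: 6.62
tool_pos: [565.9, 273.9, 49.3]
tcp_rot: [3.141, -0.001, 1.417]
contact_force: [-0.5, -0.2, -1.0]
grip_width: 24.1
finger_force: 30.0
t 6.62 pos [565.9 273.9  49.3] rot [ 3.1408e+00 -5.0000e-04  1.4167e+00] F [-0.5 -0.2 -1. ] M [-0.05  0.05  0.01] w 24.1 q [0.33 0.7  1.43 0.   1.01 0.48]
```

```bash
python3 -m pendant '{"dp":[[-0.003,0,0],[-0.007,0,0],[-0.011,0,0],[-0.015,0,0],[-0.02,0,0],[-0.025,0,0],[-0.03,0,0],[-0.03,0,0]],"rotation":[[0,0,0],[0,0,0],[0,0,0],[0,0,0],[0,0,0],[0,0,0],[0,0,0],[0,0,0]]}'
python3 go.py
```

```text
time: 7.62
tool_pos: [560.7, 243.6, 48.9]
tcp_rot: [-3.141, 0.0, 1.416]
contact_force: [-0.3, 0.1, -1.6]
grip_width: 23.7
finger_force: 30.0
t 7.62 pos [560.7 243.6  48.9] rot [-3.1412e+00  3.0000e-04  1.4163e+00] F [-0.3  0.1 -1.6] M [-0.07  0.1   0.03] w 23.7 q [ 0.28  0.68  1.48 -0.    0.98  0.44]
```

```bash
python3 -m pendant '{"dp":[[-0.003,0,0],[-0.007,0,0],[-0.011,0,0],[-0.015,0,0],[-0.018,0,0],[-0.021,0.0002,0],[-0.023,0.0002,0],[-0.023,0.0002,0]],"rotation":[[0,0,0],[0,0,0],[0,0,0],[0,0,0],[0,0,0],[0,0,0],[0,0,0],[0,0,0]]}'
python3 go.py
python3 - <<'E'
from fit import *
from plant import vision
t=vision.capture("top");pickle.dump(t,open("pics/t4.pkl","wb"))
# rectify onto bed frame at plate-top height, 2 px/mm, and find plate edges by white/colour
b=bed[0]; C,S=np.cos(b[2]),np.sin(b[2])
X,Y=np.meshgrid(np.arange(0,200,.5),np.arange(60,-60,-.5))
q=proj(t,np.stack([b[0]+C*X-S*Y,b[1]+S*X+C*Y,0*X+44.35],-1).reshape(-1,3)).reshape(*X.shape,2).astype(np.float32)
im=cv2.remap(t["pixels"],q[...,0],q[...,1],cv2.INTER_LINEAR); cv2.imwrite("pics/rect4.png",cv2.resize(im[:,:,::-1],None,fx=2,fy=2))
warm=im[...,0].astype(int)-im[...,2]
m=((warm>3)&(im.min(2)>190)).astype(np.uint8); m=cv2.morphologyEx(m,cv2.MORPH_CLOSE,np.ones((15,15))); m=cv2.morphologyEx(m,cv2.MORPH_OPEN,np.ones((25,25)))
n,l,st,_=cv2.connectedComponentsWithStats(m); print(st[1:])
for i in range(1,n):
    pts=np.argwhere(l==i)[:,::-1].astype(np.float32); print(cv2.minAreaRect(np.c_[pts[:,0]*.5,60-pts[:,1]*.5].astype(np.float32)))
E
```

```text
time: 8.62
tool_pos: [557.3, 221.0, 48.7]
tcp_rot: [-3.141, 0.0, 1.417]
contact_force: [0.1, -0.2, -0.9]
grip_width: 23.8
finger_force: 30.0
t 8.62 pos [557.3 221.   48.7] rot [-3.1410e+00  4.0000e-04  1.4166e+00] F [ 0.1 -0.2 -0.9] M [-0.06  0.04  0.  ] w 23.8 q [ 0.25  0.66  1.52 -0.    0.96  0.4 ]
[[  378     0    22    30   644]
 [  105    40   244   172 40687]
 [  375    66    25    84  2082]]
((194.25, 52.75), (14.5, 10.5), 90.0)
((113.25, -2.75), (85.5, 121.5), 90.0)
((193.5, 6.249996185302734), (41.49999237060547, 11.999998092651367), 90.0)
```

```bash
python3 -m pendant '{"dp":[[-0.002,0,0],[-0.004,0,0],[-0.006,0,0],[-0.008,0,0],[-0.01,0,0]],"rotation":[[0,0,0],[0,0,0],[0,0,0],[0,0,0],[0,0,0]]}'
python3 -m pendant '{"dp":[[-0.002,0,0],[-0.004,0,0],[-0.006,0.0001,0],[-0.008,0.0001,0],[-0.01,0.0001,0]],"rotation":[[0,0,0],[0,0,0],[0,0,0],[0,0,0],[0,0,0]]}'
python3 -m pendant '{"dp":[[-0.002,0,0],[-0.004,0,0],[-0.006,0.0001,0],[-0.008,0.0001,0],[-0.01,0.0001,0]],"rotation":[[0,0,0],[0,0,0],[0,0,0],[0,0,0],[0,0,0]]}'
python3 go.py
```

```text
time: 9.3
tool_pos: [556.0, 211.4, 48.9]
tcp_rot: [-3.142, -0.0, 1.417]
contact_force: [0.0, 2.2, -1.4]
grip_width: 23.8
finger_force: 30.0
time: 9.93
tool_pos: [555.0, 202.8, 49.3]
tcp_rot: [3.14, -0.002, 1.417]
contact_force: [1.9, 7.8, -1.4]
grip_width: 23.9
finger_force: 30.0
time: 10.55
tool_pos: [553.2, 191.6, 49.0]
tcp_rot: [3.141, -0.0, 1.417]
contact_force: [1.1, 3.7, -0.6]
grip_width: 23.8
finger_force: 30.0
t 10.55 pos [553.2 191.6  49. ] rot [ 3.1413e+00 -3.0000e-04  1.4167e+00] F [ 1.1  3.7 -0.6] M [ 0.64 -0.11  0.1 ] w 23.8 q [0.2  0.64 1.57 0.   0.94 0.36]
```

```bash
python3 -m pendant '{"dp":[[-0.003,0,0],[-0.007,0,0],[-0.012,0.0001,0],[-0.017,0.0001,0],[-0.022,0.0002,0],[-0.027,0.0002,0],[-0.032,0.0003,0],[-0.036,0.0003,0]],"rotation":[[0,0,0],[0,0,0],[0,0,0],[0,0,0],[0,0,0],[0,0,0],[0,0,0],[0,0,0]]}'
python3 go.py
```

```text
time: 11.55
tool_pos: [547.8, 155.7, 48.9]
tcp_rot: [-3.142, -0.0, 1.417]
contact_force: [0.6, 3.1, -0.9]
grip_width: 23.7
finger_force: 30.0
t 11.55 pos [547.8 155.7  48.9] rot [-3.1416e+00 -1.0000e-04  1.4167e+00] F [ 0.6  3.1 -0.9] M [ 0.71 -0.14  0.12] w 23.7 q [0.14 0.62 1.61 0.   0.91 0.3 ]
```

```bash
python3 -m pendant '{"dp":[[-0.003,0,0],[-0.007,0,0],[-0.012,0.0001,0],[-0.017,0.0001,0],[-0.022,0.0002,0],[-0.027,0.0002,0],[-0.032,0.0003,0],[-0.036,0.0003,0]],"rotation":[[0,0,0],[0,0,0],[0,0,0],[0,0,0],[0,0,0],[0,0,0],[0,0,0],[0,0,0]]}'
python3 go.py
```

```text
time: 12.55
tool_pos: [542.6, 120.1, 48.9]
tcp_rot: [-3.142, -0.0, 1.417]
contact_force: [1.9, 4.9, -0.7]
grip_width: 24.0
finger_force: 30.0
t 12.55 pos [542.6 120.1  48.9] rot [-3.1415e+00 -1.0000e-04  1.4166e+00] F [ 1.9  4.9 -0.7] M [ 0.65 -0.13  0.07] w 24.0 q [0.08 0.6  1.65 0.   0.89 0.23]
```

```bash
python3 -m pendant '{"dp":[[-0.004,0,0],[-0.008,0,0],[-0.012,0.0001,0],[-0.016,0.0001,0],[-0.02,0.0002,0],[-0.024,0.0002,0],[-0.028,0.0003,0],[-0.032,0.0003,0]],"rotation":[[0,0,0],[0,0,0],[0,0,0],[0,0,0],[0,0,0],[0,0,0],[0,0,0],[0,0,0]]}'
python3 -m pendant '{"dp":[[-0.0015,0,0],[-0.003,0,0],[-0.0045,0,0],[-0.006,0,0]],"rotation":[[0,0,0],[0,0,0],[0,0,0],[0,0,0]]}'
python3 go.py
```

```text
time: 13.55
tool_pos: [538.0, 88.5, 48.9]
tcp_rot: [3.142, -0.0, 1.417]
contact_force: [1.0, 4.9, -1.6]
grip_width: 23.5
finger_force: 30.0
time: 14.05
tool_pos: [537.1, 82.8, 48.9]
tcp_rot: [3.142, -0.0, 1.417]
contact_force: [0.4, 3.7, -1.2]
grip_width: 24.2
finger_force: 30.0
t 14.05 pos [537.1  82.8  48.9] rot [ 3.1416e+00 -1.0000e-04  1.4169e+00] F [ 0.4  3.7 -1.2] M [ 0.62 -0.06  0.07] w 24.2 q [0.01 0.58 1.69 0.   0.87 0.17]
```

```bash
for i in 1; do python3 -m pendant '{"dp":[[-0.0015,0,0],[-0.003,0,0],[-0.0045,0,0],[-0.006,0,0]],"rotation":[[0,0,0],[0,0,0],[0,0,0],[0,0,0]]}'; python3 -m pendant '{"dp":[[-0.001,0,0],[-0.002,0,0],[-0.003,0,0],[-0.003,0,0]],"rotation":[[0,0,0],[0,0,0],[0,0,0],[0,0,0]]}'; python3 -m pendant '{"dp":[[-0.001,0,0],[-0.002,0,0],[-0.003,0,0],[-0.003,0,0]],"rotation":[[0,0,0],[0,0,0],[0,0,0],[0,0,0]]}'; done | grep -E "time|pos|contact"; python3 go.py
```

```text
time: 14.55
tool_pos: [536.3, 76.8, 49.0]
contact_force: [0.2, 4.2, -0.9]
time: 15.05
tool_pos: [535.7, 73.8, 48.9]
contact_force: [1.2, 3.4, -0.9]
time: 15.55
tool_pos: [535.4, 71.1, 49.0]
contact_force: [1.8, 5.0, -0.8]
t 15.55 pos [535.4  71.1  49. ] rot [ 3.1414e+00 -3.0000e-04  1.4168e+00] F [ 1.8  5.  -0.8] M [ 0.81 -0.17  0.11] w 24.2 q [-0.01  0.57  1.7   0.    0.87  0.14]
```

```bash
{ python3 -m pendant '{"dp":[[-0.0005,0,0],[-0.001,0,0],[-0.001,0,0]],"rotation":[[0,0,0],[0,0,0],[0,0,0]]}'; python3 -m pendant '{"dp":[[-0.0005,0,0],[-0.001,0,0],[-0.001,0,0]],"rotation":[[0,0,0],[0,0,0],[0,0,0]]}'; python3 -m pendant '{"dp":[[-0.0005,0,0],[-0.001,0,0],[-0.001,0,0]],"rotation":[[0,0,0],[0,0,0],[0,0,0]]}'; python3 -m pendant '{"dp":[[-0.0005,0,0],[-0.001,0,0],[-0.001,0,0]],"rotation":[[0,0,0],[0,0,0],[0,0,0]]}'; } | grep -E "time|pos|contact"
```

```text
time: 15.92
tool_pos: [535.2, 70.2, 49.0]
contact_force: [0.7, 5.4, -0.4]
time: 16.3
tool_pos: [535.0, 69.2, 49.0]
contact_force: [0.7, 5.5, -0.5]
time: 16.68
tool_pos: [535.0, 68.4, 49.0]
contact_force: [1.4, 6.8, -0.1]
time: 17.05
tool_pos: [534.9, 67.6, 49.1]
contact_force: [1.3, 7.2, 0.7]
```

```bash
{ python3 -m pendant '{"dp":[[-0.0005,0,0],[-0.001,0,0],[-0.001,0,0]],"rotation":[[0,0,0],[0,0,0],[0,0,0]]}'; python3 -m pendant '{"dp":[[-0.0005,0,0],[-0.001,0,0],[-0.001,0,0]],"rotation":[[0,0,0],[0,0,0],[0,0,0]]}'; } | grep -E "time|pos|contact"; python3 go.py
python3 - <<'E'
from h import *
from plant import vision
t=vision.capture("scene");pickle.dump(t,open("pics/s5.pkl","wb"))
c=vision.capture("top");pickle.dump(c,open("pics/t5.pkl","wb"))
E
```

```text
time: 17.42
tool_pos: [534.8, 66.8, 49.1]
contact_force: [1.9, 7.9, -0.0]
time: 17.8
tool_pos: [534.7, 66.0, 49.2]
contact_force: [1.7, 9.3, 0.3]
t 17.8 pos [534.7  66.   49.2] rot [ 3.1409e+00 -1.6000e-03  1.4166e+00] F [1.7 9.3 0.3] M [ 1.43 -0.24  0.07] w 23.6 q [-0.02  0.57  1.7   0.    0.87  0.13]
```

```bash
{ python3 -m pendant '{"dp":[[-0.0005,0,0],[-0.0005,0,0]],"rotation":[[0,0,0],[0,0,0]]}'; python3 -m pendant '{"dp":[[-0.0005,0,0],[-0.0005,0,0]],"rotation":[[0,0,0],[0,0,0]]}'; } | grep -E "time|pos|contact"
cat > knob.py <<'E'
from h import *
import sys
def knob(c,u0,v0,w=9):
    g=c["pixels"][v0-w:v0+w+1,u0-w:u0+w+1].astype(float).mean(2)
    wt=np.clip(110-g,0,None); y,x=np.mgrid[v0-w:v0+w+1,u0-w:u0+w+1]
    return round((wt*x).sum()/wt.sum(),2),round((wt*y).sum()/wt.sum(),2),int(wt.sum())
if __name__=="__main__":
    for n in sys.argv[1:]:
        c=pickle.load(open(f"pics/{n}.pkl","rb"))
        print(n,knob(c,*((258,114,6) if n[0]=="s" else (359,199,6))))
E
python3 - <<'E'
from h import *
from plant import vision
c=vision.capture("top");pickle.dump(c,open("pics/t6.pkl","wb"))
c=vision.capture("scene");pickle.dump(c,open("pics/s6.pkl","wb"))
E
python3 knob.py scene0 s1 s2 s5 s6 top0 t3 t4 t5 t6
```

```text
time: 18.15
tool_pos: [534.7, 65.6, 49.2]
contact_force: [1.2, 10.3, 0.5]
time: 18.4
tool_pos: [534.6, 65.2, 49.2]
contact_force: [1.5, 9.5, 0.6]
scene0 (np.float64(258.39), np.float64(112.36), 1143)
s1 (np.float64(258.38), np.float64(112.38), 1166)
s2 (np.float64(258.39), np.float64(112.36), 1150)
s5 (np.float64(258.05), np.float64(113.63), 10417)
s6 (np.float64(258.01), np.float64(113.49), 10294)
top0 (np.float64(359.57), np.float64(198.99), 409)
t3 (np.float64(359.72), np.float64(198.99), 631)
t4 (np.float64(359.74), np.float64(199.05), 667)
t5 (np.float64(356.95), np.float64(197.8), 1665)
t6 (np.float64(356.9), np.float64(198.19), 1771)
```

```bash
{ python3 -m pendant '{"dp":[[-0.0005,0,0],[-0.0005,0,0]],"rotation":[[0,0,0],[0,0,0]]}'; python3 -m pendant '{"dp":[[-0.0005,0,0],[-0.0005,0,0]],"rotation":[[0,0,0],[0,0,0]]}';  python3 -m pendant '{"dp":[[-0.0005,0,0],[-0.0005,0,0]],"rotation":[[0,0,0],[0,0,0]]}'; } | grep -E "time|pos|contact"
```

```text
time: 18.75
tool_pos: [534.6, 64.9, 49.2]
contact_force: [2.2, 11.0, 0.3]
time: 19.0
tool_pos: [534.6, 64.8, 49.3]
contact_force: [1.7, 12.9, 1.0]
time: 19.25
tool_pos: [534.6, 64.8, 49.4]
contact_force: [2.2, 14.8, 0.9]
```

Motion stalled at TCP y = 64.8 with force building at about 4 N/mm, after a non-stiff 10 N. That matches the rear wall with the plunger fully in. I'll hold at about 16 N.

```bash
{ python3 -m pendant '{"dp":[[-0.0003,0,0],[-0.0003,0,0],[-0.0003,0,0]],"rotation":[[0,0,0],[0,0,0],[0,0,0]]}'; python3 -m pendant '{"dp":[[0,0,0],[0,0,0]],"rotation":[[0,0,0],[0,0,0]]}'; python3 -m pendant '{"dp":[[0,0,0],[0,0,0]],"rotation":[[0,0,0],[0,0,0]]}'; } | grep -E "time|pos|contact"; python3 go.py
```

```text
time: 19.62
tool_pos: [534.6, 64.8, 49.5]
contact_force: [2.6, 16.3, 1.5]
time: 19.88
tool_pos: [534.6, 64.8, 49.5]
contact_force: [2.8, 16.7, 1.5]
time: 20.12
tool_pos: [534.6, 64.8, 49.5]
contact_force: [1.8, 17.0, 1.6]
t 20.12 pos [534.6  64.8  49.5] rot [ 3.1402 -0.0038  1.4164] F [ 1.8 17.   1.6] M [ 2.69 -0.29  0.02] w 23.8 q [-0.02  0.57  1.71  0.    0.86  0.13]
```

```bash
python3 -m pendant '{"dp":[[0.001,0,0],[0.002,0,0],[0.004,0,0],[0.006,0,0],[0.009,0,0],[0.013,0,0],[0.018,0,0],[0.022,0,0]],"rotation":[[0,0,0],[0,0,0],[0,0,0],[0,0,0],[0,0,0],[0,0,0],[0,0,0],[0,0,0]]}'
python3 -m pendant '{"dp":[[0.006,0,0],[0.018,0,0],[0.033,0,0],[0.049,0,0],[0.065,0,0],[0.08,0,0],[0.09,0,0],[0.092,0,0]],"rotation":[[0,0,0],[0,0,0],[0,0,0],[0,0,0],[0,0,0],[0,0,0],[0,0,0],[0,0,0]]}'
python3 -m pendant '{"dp":[[0.006,0,0],[0.018,0,0],[0.033,0,0],[0.049,0,0],[0.062,0,0],[0.07,0,0],[0.07,0,0]],"rotation":[[0,0,0],[0,0,0],[0,0,0],[0,0,0],[0,0,0],[0,0,0],[0,0,0]]}'
python3 go.py
python3 - <<'E'
from h import *
from plant import vision
t=vision.capture("top");pickle.dump(t,open("pics/t7.pkl","wb"))
s=vision.capture("scene");pickle.dump(s,open("pics/s7.pkl","wb"))
a=cv2.resize(t["pixels"][150:245,260:400,::-1],None,fx=5,fy=5,interpolation=cv2.INTER_CUBIC)[:300*2]
b=cv2.resize(s["pixels"][60:190,225:295,::-1],(0,0),fx=4,fy=4,interpolation=cv2.INTER_CUBIC)
cv2.imwrite("pics/v7.png",np.hstack([cv2.resize(a,(515,350)),cv2.resize(b,(0,0),fx=1,fy=1)[:350]]))
E
python3 knob.py scene0 s2 s7 top0 t4 t7
```

```text
time: 21.12
tool_pos: [537.3, 84.2, 48.9]
tcp_rot: [-3.141, 0.0, 1.417]
contact_force: [0.0, 1.1, -1.7]
grip_width: 23.8
finger_force: 30.0
time: 22.12
tool_pos: [551.5, 175.7, 48.9]
tcp_rot: [3.142, -0.0, 1.418]
contact_force: [0.3, 0.2, -0.5]
grip_width: 23.7
finger_force: 30.0
time: 23.0
tool_pos: [562.1, 244.7, 48.8]
tcp_rot: [3.142, -0.0, 1.418]
contact_force: [0.2, -0.6, -1.0]
grip_width: 23.8
finger_force: 30.0
t 23.0 pos [562.1 244.7  48.8] rot [ 3.1416 -0.      1.4178] F [ 0.2 -0.6 -1. ] M [-0.05  0.06  0.  ] w 23.8 q [0.29 0.68 1.48 0.   0.98 0.44]
scene0 (np.float64(258.39), np.float64(112.36), 1143)
s2 (np.float64(258.39), np.float64(112.36), 1150)
s7 (np.float64(258.53), np.float64(112.75), 1232)
top0 (np.float64(359.57), np.float64(198.99), 409)
t4 (np.float64(359.74), np.float64(199.05), 667)
t7 (np.float64(359.71), np.float64(199.04), 636)
```

View pics/v7.png

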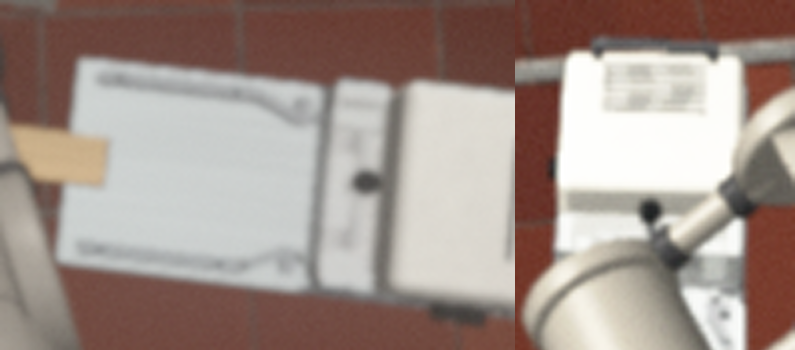

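The top view shows the infeed table empty and the plate fully under the guard. The knob at crop (367,181) is at its starting height (column 359.7, versus 359.7 before the push), so the latch is down. I'll carry the stick back the way it came.

```bash
python3 - <<'E'
from fit import *
t=pickle.load(open("pics/t7.pkl","rb")); b=bed[0]; R=np.array([[np.cos(b[2]),np.sin(b[2])],[-np.sin(b[2]),np.cos(b[2])]])
P=at(t,np.array([(107,140),(103,186)])/3.68+[260,150],43.9); print(((P[:,:2]-b[:2])@R.T).round(1),"tcp",((np.array([562.1,244.7])-b[:2])@R.T).round(1))
E
python3 -m pendant '{"dp":[[0.002,0,-0.008],[0.006,0,-0.022],[0.012,0,-0.038],[0.018,0,-0.056],[0.022,0,-0.075],[0.026,-0.002,-0.092],[0.03,-0.006,-0.104],[0.03,-0.01,-0.109]],"rotation":[[0,0,0],[0,0,0],[0,0,0],[0,0,0],[0,0,0],[0,0,0],[0,0,0],[0,0,0]]}'
python3 go.py 470 362 158
```

```text
[[ 27.9  14.3]
 [ 28.7 -18.8]] tcp [-113.5    0. ]
time: 24.1
tool_pos: [556.9, 275.7, 159.2]
tcp_rot: [3.14, -0.001, 1.417]
contact_force: [-0.0, -0.6, -2.0]
grip_width: 23.9
finger_force: 30.0
t 24.1 pos [556.9 275.7 159.2] rot [ 3.1402e+00 -9.0000e-04  1.4171e+00] F [-0.  -0.6 -2. ] M [-0.05  0.02  0.01] w 23.9 q [0.34 0.57 1.34 0.   1.23 0.49]
dp [ 0.072  -0.0991  0.0011]
```

```bash
python3 -m pendant '{"dp":[[0.008,-0.012,0],[0.02,-0.028,0],[0.034,-0.048,0],[0.048,-0.068,0],[0.06,-0.086,0],[0.07,-0.097,0],[0.072,-0.099,0],[0.072,-0.099,0]],"rotation":[[0,0,0],[0,0,0],[0,0,0],[0,0,0],[0,0,-0.05],[0,0,-0.15],[0,0,-0.28],[0,0,-0.42]]}'
python3 -m pendant '{"dp":[[0,0,0],[0,0,0],[0,0,0],[0,0,0],[0,0,0],[0,0,0],[0,0,0],[0,0,0]],"rotation":[[0,0,-0.16],[0,0,-0.32],[0,0,-0.48],[0,0,-0.64],[0,0,-0.8],[0,0,-0.96],[0,0,-1.12],[0,0,-1.27]]}'
python3 go.py 509.7 388.4 60 0.011
```

```text
time: 25.1
tool_pos: [468.9, 362.7, 157.8]
tcp_rot: [-3.141, -0.0, 1.845]
contact_force: [0.1, -0.4, -1.6]
grip_width: 24.0
finger_force: 30.0
time: 26.1
tool_pos: [469.1, 362.3, 157.8]
tcp_rot: [-3.141, -0.0, 3.114]
contact_force: [-0.1, 0.1, -1.5]
grip_width: 24.1
finger_force: 30.0
t 26.1 pos [469.1 362.3 157.8] rot [-3.1414e+00 -4.0000e-04  3.1144e+00] F [-0.1  0.1 -1.5] M [ 0.05 -0.01 -0.  ] w 24.1 q [ 0.53  0.52  1.43  0.    1.19 -1.02]
dp [-0.0399  0.0272  0.0978]
rv [-0.0001 -0.0004 -0.0382]
```

```bash
python3 -m pendant '{"dp":[[-0.008,0.006,0],[-0.018,0.013,0.01],[-0.028,0.02,0.025],[-0.036,0.027,0.045],[-0.04,0.029,0.065],[-0.04,0.029,0.085],[-0.04,0.029,0.098],[-0.04,0.029,0.098]],"rotation":[[0,0,-0.01],[0,0,-0.02],[0,0,-0.03],[0,0,-0.038],[0,0,-0.038],[0,0,-0.038],[0,0,-0.038],[0,0,-0.038]]}'
python3 go.py 509.7 390 20 0.011
```

```text
time: 27.1
tool_pos: [510.4, 388.7, 58.4]
tcp_rot: [-3.14, -0.002, -3.139]
contact_force: [-0.1, 0.4, -0.6]
grip_width: 23.7
finger_force: 30.0
t 27.1 pos [510.4 388.7  58.4] rot [-3.1402e+00 -2.4000e-03 -3.1387e+00] F [-0.1  0.4 -0.6] M [ 0.02  0.07 -0.  ] w 23.7 q [ 0.53  0.71  1.38 -0.    1.05 -1.04]
dp [0.0006 0.0013 0.0384]
rv [-0.0014 -0.0024 -0.0081]
```

```bash
python3 -m pendant '{"dp":[[0,0,0.01],[0,0,0.02],[0,0,0.03],[0,0,0.036],[0,0,0.039],[0,0,0.04],[0,0,0.04]],"rotation":[[0,0,0],[0,0,0],[0,0,0],[0,0,0],[0,0,0],[0,0,0],[0,0,0]]}'
python3 go.py
```

```text
time: 27.98
tool_pos: [511.3, 389.3, 20.2]
tcp_rot: [3.141, 0.0, -3.138]
contact_force: [0.8, -0.3, -1.5]
grip_width: 23.6
finger_force: 30.0
t 27.98 pos [511.3 389.3  20.2] rot [ 3.1413e+00  4.0000e-04 -3.1384e+00] F [ 0.8 -0.3 -1.5] M [ 0.04  0.01 -0.03] w 23.6 q [ 0.53  0.76  1.4   0.    0.98 -1.04]
```

```bash
python3 -m pendant '{"dp":[[0,0,0.001],[0,0,0.0018],[0,0,0.002],[0,0,0.002]],"rotation":[[0,0,0],[0,0,0],[0,0,0],[0,0,0]]}' 
python3 -m pendant '{"dp":[[0,0,0],[0,0,0],[0,0,0],[0,0,0],[0,0,0]],"rotation":[[0,0,0],[0,0,0],[0,0,0],[0,0,0],[0,0,0]]}' 0.06
python3 -m pendant '{"dp":[[0,0,-0.008],[0,0,-0.02],[0,0,-0.04],[0,0,-0.07],[0,0,-0.1],[0,0,-0.13],[0,0,-0.16],[0,0,-0.16]],"rotation":[[0,0,0],[0,0,0],[0,0,0],[0,0,0],[0,0,0],[0,0,0],[0,0,0],[0,0,0]]}' 0.06
python3 -m pendant '{"dp":[[0.04,0,0],[0.08,0,0],[0.12,0,0],[0.13,0,0],[0.13,0,0]],"rotation":[[0,0,0],[0,0,0],[0,0,0],[0,0,0],[0,0,0]]}' 0.06
python3 - <<'E'
from h import *
from plant import vision
t=vision.capture("top");pickle.dump(t,open("pics/t8.pkl","wb"))
s=vision.capture("scene");pickle.dump(s,open("pics/s8.pkl","wb"))
cv2.imwrite("pics/v8.png",np.hstack([cv2.resize(t["pixels"][140:260,150:410,::-1],(500,231),interpolation=cv2.INTER_CUBIC),cv2.resize(s["pixels"][60:300,200:330,::-1],(300,554),interpolation=cv2.INTER_CUBIC)[:231] if 0 else np.zeros((231,0,3),np.uint8)]))
a=cv2.resize(t["pixels"][140:260,150:430,::-1],(790,338),interpolation=cv2.INTER_CUBIC)
b=cv2.rotate(cv2.resize(s["pixels"][60:310,210:330,::-1],None,fx=2,fy=2,interpolation=cv2.INTER_CUBIC),cv2.ROTATE_90_COUNTERCLOCKWISE)
v=np.zeros((338+b.shape[0],790,3),np.uint8); v[:338]=a; v[338:,:b.shape[1]]=b; cv2.imwrite("pics/v8.png",v)
E
python3 knob.py scene0 s2 s8 top0 t3 t8; python3 go.py
```

```text
time: 28.48
tool_pos: [511.1, 389.2, 18.0]
tcp_rot: [3.141, 0.0, -3.138]
contact_force: [0.7, 0.3, -0.2]
grip_width: 23.8
finger_force: 30.0
time: 29.1
tool_pos: [511.1, 389.3, 18.0]
tcp_rot: [3.141, 0.0, -3.138]
contact_force: [0.1, -0.7, 1.4]
grip_width: 59.9
finger_force: 0.0
time: 30.1
tool_pos: [512.4, 390.0, 181.8]
tcp_rot: [3.138, 0.006, -3.138]
contact_force: [0.3, 1.1, 0.4]
grip_width: 60.2
finger_force: 0.0
time: 30.72
tool_pos: [381.1, 388.9, 177.9]
tcp_rot: [3.142, 0.0, -3.138]
contact_force: [1.1, 0.3, -0.5]
grip_width: 60.0
finger_force: 0.0
scene0 (np.float64(258.39), np.float64(112.36), 1143)
s2 (np.float64(258.39), np.float64(112.36), 1150)
s8 (np.float64(258.41), np.float64(112.38), 1153)
top0 (np.float64(359.57), np.float64(198.99), 409)
t3 (np.float64(359.72), np.float64(198.99), 631)
t8 (np.float64(359.55), np.float64(198.99), 413)
t 30.82 pos [382.2 388.9 177.8] rot [ 3.1414e+00  7.0000e-04 -3.1388e+00] F [-0.1 -0.5 -0.4] M [ 0.03 -0.03  0.  ] w 60.1 q [ 0.65  0.42  1.54 -0.    1.18 -0.92]
```

View pics/v8.png

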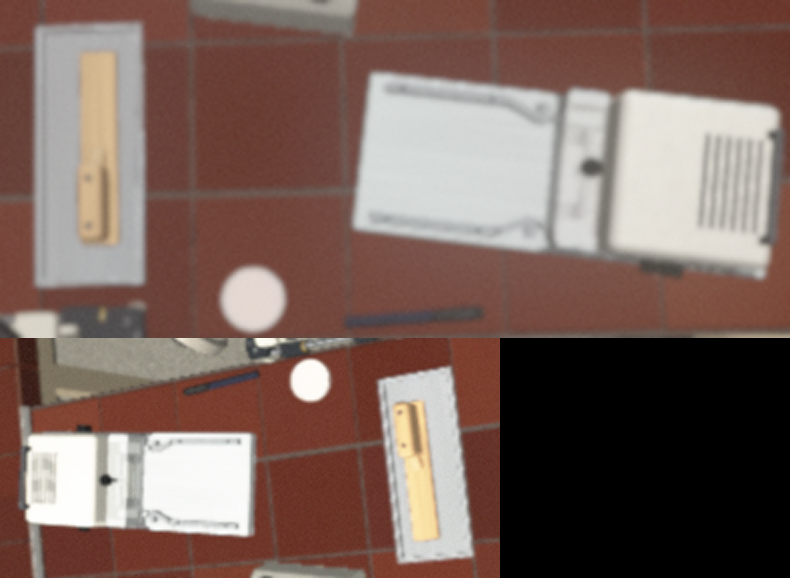

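Both views show the stick lying flat inside the tray, at (98,148) in the top picture. The bed is empty in front of the guard, the bystanders in view are where they were, and the knob is back exactly where it started, so the latch is down. I'll hand in.

```bash
python3 -c "
from plant import workorder
print(workorder.close_job())"
```

```text
the job is handed in; nothing more can be done
None
```

The plate is loaded behind the dropped latch and was pressed at about 16–17 N at the wrist for over half a second; the stick is back flat in its tray and the job was handed in at about 31 s, with no verdict returned.

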